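Peel the top slide tray off the clinging stack and present it over the light panel

TASK

Peel the blue slide tray off the top of the nested stack: take its upright orange tab and raise that corner first, while the opposite corner still sits in the stack, so that the white tray under it lets go and stays where it is. Then carry the blue tray over the middle of the lit inspection panel and finish there still holding it by the tab, roughly level and about 12 cm above the panel, so that the slides can be looked at. Never tip the tray steeply (the slides would fall out beyond about 35 degrees), and leave the jar, the slide box and the mouse where they are.

Things in the scene. Friction and masses are not known exactly. Their poses are not given: they have to be found in the camera images.
- tray_top: Blue formed slide tray on top of the stack, about 90 g: flat rim 130 (x) by 160 (y) mm, 20 mm wide, 4 mm thick, round a shallow pan with 45-degree walls, its bottom 18 mm below the rim's top; 2 slides lie in it. Origin: tray centre, level with the rim's top face, z up. It stands on 4 mm feet under its corners (foot centres 8 mm in from both edges). Orange grip tab upright on its (-x, +y) corner.
- tab (a point): Grip point on the blue tray's orange tab: tray point (-53, 68, 24) mm, 24 mm above the rim's top face. The tab is an upright plate 8 mm thick, 26 mm long, 34 mm high (from the rim's top), its length along the line from far corner to tab (tray direction (-0.63, 0.78, 0)), so jaws close across that line. The rim lies below on both sides. Axes as the tray's.
- far_corner (a point): Outer corner of the blue rim opposite the tab, at the rim's top face: tray point (65, -80, 0) mm; axes as the tray's. Two sprung clips hold the tray down near it: pulled straight up, the white tray comes along. With the tab raised so that the tray pivots about the foot at this corner, the clips snap off at about 0.2 to 0.3 rad tilt; then lift it away still tilted.
- tray_next: White slide tray of the same shape, no tab, right under the blue one, 220 g, loose, resting in the fixed white trays below. Origin: centre, at its rim's top face, 54 mm above the table; axes parallel to the blue tray's. It carries two grey sprung clips, on its +x edge 46 mm and on its -y edge 58 mm from the far corner; they overlap the blue rim by 3 mm and stand about 3 mm above it.
- stack: Fixed rest of the stack: white trays on a steel base plate 170 by 200 mm. Origin on the table below its centre; axes parallel to the trays'. The whole stack is 62 mm high up to the blue rim's top face, 96 mm to the tab's top.
- panel: Fixed lit inspection panel, a black slab with a glowing white top, 150 (its x) by 190 (its y) by 16 mm high. Origin: centre of its underside, on the table; z is up.
- jar: Loose amber specimen jar, 56 mm across, 75 mm high. Origin: centre of its underside. Leave alone.
- slide_box: Loose green slide box, 85 by 60 by 34 mm. Origin: centre of its underside. Leave alone.
- mouse: Loose black computer mouse, 100 by 58 by 26 mm. Origin: centre of its underside. Leave alone.

How it is judged:
By the outcome, as a careful person would: the job done as asked, in the order asked, and still so for the second after the job is handed in, while the arm keeps its last pose, push and grip.
It also fails if it takes over 45 s, if anything falls off the work surface, if the arm or the gripper's body presses on something with over 40 N, if the wrist force passes 120 N, or if a joint passes its speed limit or range.

ROBOT

A 6-joint arm with a two-finger parallel gripper is mounted at the origin on the work surface. World frame = base frame: x ahead of the robot, y to its left, z up, the work surface at z = 0. Lengths are in mm, angles in rad, forces in N, time in s.
With the tool pointing down it reaches from about 275 to 750 mm from the base axis. Payload 10.2 kg.
Tool frame: the origin (TCP) lies on the centre line of the jaws, within the pads' length; the fingertips stand 8 mm ahead of it and the grasp point (between the pads) lies 11 mm behind it; x points along the fingers, y is the direction in which the jaws open and shut, and the axes are right-handed (so a half turn about x gives the same grasp; the last joint's range is limited). The gripper opens to 85 mm and grips with 20 to 120 N. Pads are 22 mm wide; open, the fingers measure 114 mm over their backs; the gripper's body (76 mm by 85 mm) begins 54 mm behind the grasp point. The pads swing forward as they close: fully open they stand 13 mm farther back than shut.
Start: joints at [-1.336, 0.313, 1.498, -0, 1.331, -0.223], TCP at [232.026, -470.951, 239.294] pointing down, gripper open.
Joint ranges: [-2.94, 2.94], [-0.97, 2.17], [0.19, 2.56], [-1.23, 4.37], [0.02, 3.11], [-2.88, 2.88]. Speed limits (rad/s): [2.39, 2.39, 3.01, 3.14, 3.14, 3.14].

INTERFACE

Orientations are given as a unit quaternion [w, x, y, z].
In Python, from rig import ctrl, vision, workorder gives the robot as it stands. The module is installed in compiled form; this text tells all that it offers.
- The arm moves only by the shell command python3 -m jog 'ROWS' [OPENING] [FORCE]. ROWS is JSON, a list that holds one entry, the list of rows, each a list of 6 numbers: the shift along the tool's x, y, z in m, then the turn, a rotation vector about the tool's x, y, z in rad. A call has 1 to 12 rows; each row shifts and turns the commanded pose from where the row before left it, along the tool's axes as they then stand; what a row does not reach is not made up. A row lasts 1/8 s, in which the tool goes at most 62.5 mm and 10.7 degrees, less where a joint would pass 70% of its speed; a pose out of reach is approached as far as the arm can. A call is refused whole if a number of a shift passes 0.0625 or a number of a turn 0.188, either way. A call with a gripper value outside its range is refused whole. OPENING is the closure in counts, from 0 (fully open) to 255 (shut), set as the call begins (- or left out, the last holds). The fingers move at their own pace and stop on an object; FORCE is the grip in N (left out, the last holds). Time passes only in rows, so rows that do not move let the fingers close. It gives the time, the measured TCP pose, the force and the opening at its end, in the units of the state.
- ctrl.sense(): the state, without advancing time (a new reading comes with each control period).
- vision.capture(name): name is "scene" or "top" or "wrist"; returns a dict with "image" (420x560x3 uint8, red, green, blue), "mtx" (3x3 intrinsics, pixels), "k1" (the pictures are not rectified: a ray, as slopes to the right and down, at radius r is drawn at 1 + k1 r^2 times it, then the intrinsics apply), "R" (3x3) and "t" (3): a world point X has camera coordinates R X + t; the wrist camera has in their place "hand_eye" (4x4, takes a point from camera to tool coordinates, whose origin is the TCP and whose axes are the tool frame's). Camera axes: x right, y down, z forward; pixel columns grow to the right and rows downward; lengths in mm; the calibration is good to about 2 mm. A picture is of the moment at which its call begins: read the wrist's pose just before it. There is no depth.
- workorder.finish_job(): hands the job in, once; it reports no verdict.
The state is a dict: "time_s": time; "joints": joint angles; "dq": joint speeds; "tau": joint torques, N m; "eef_pos": TCP position; "ee_rot": TCP orientation; "force": force on the tool from outside, world axes, zero at the start; "wrist_torque": the same for the moment, N m; "grip_width": opening from 0.0 (shut) to 1.0 (fully open).
Only numpy, scipy, OpenCV 4.12 (cv2) and the standard library are available. Lean on these libraries where they do the work, as an engineer would, in place of code of your own. Each camera call takes 0.05 s, during which the arm holds its last target.

## Working session

There is one attempt and no reset: what is moved stays moved. The work goes in short steps, Python scripts to look and compute and a shell command to move; the robot and the scene stay as the last step left them, time stands still between calls to the robot, and variables do not carry over. Pictures are saved under pics/ and viewed, and the job is handed in when it is done.

```bash
mkdir -p pics && python3 - <<'E'
from rig import ctrl, vision
import cv2
print(ctrl.sense())
for n in ("scene","top","wrist"):
    c=vision.capture(n)
    cv2.imwrite(f"pics/{n}0.png",c["image"][:,:,::-1])
    print(n,{k:(v.tolist() if hasattr(v,'tolist') else v) for k,v in c.items() if k!="image"})
E
```

```text
{'time_s': 0.0, 'joints': array([-1.33638811e+00,  3.13453799e-01,  1.49846422e+00,  8.66325479e-06,
        1.33101420e+00, -2.23393177e-01]), 'dq': array([ 6.57128280e-05, -1.20712930e-03,  9.69344348e-04,  1.36034308e-03,
        3.88200404e-04, -3.41119061e-05]), 'tau': array([-1.56103342e-04, -4.12263894e+01, -2.59740669e+01, -2.16089788e-04,
        4.15988659e-03, -9.89488683e-06]), 'eef_pos': array([ 231.97025027, -470.68261707,  238.72291751]), 'ee_rot': array([ 0.15997314,  0.68866328,  0.16092037, -0.68866255]), 'force': array([-0.70677983,  0.2994694 , -0.01021021]), 'wrist_torque': array([-0.04600554, -0.00954102,  0.0133804 ]), 'grip_width': 1.0007093316614506}
scene {'mtx': [[421.32165422860606, 0.0, 279.88527619848213], [0.0, 421.32165422860606, 209.83868638877925], [0.0, 0.0, 1.0]], 'k1': 0.024271430132430896, 'R': [[-0.7679695542682213, 0.6401439595757931, -0.020939788339313627], [0.3650196131810965, 0.4105750616117884, -0.8355769269047577], [-0.5262921676314332, -0.649341073551567, -0.548974247564224]], 't': [499.7658491135434, -112.29390895204827, 1308.41766078938
[... 181 characters left out ...]
41, -0.9971589269820813, 0.0032715403442386093], [-0.9734971631310625, -0.07417939008848379, -0.21633467466375864], [0.2159627329241167, 0.013095511675567306, -0.9763137843756493]], 't': [-118.85738581346605, 576.022058950489, 982.807290559985]}
wrist {'mtx': [[293.35733465661286, 0.0, 277.66324301146653], [0.0, 293.35733465661286, 210.67394726956184], [0.0, 0.0, 1.0]], 'k1': -0.055754220989250175, 'hand_eye': [[-0.00035971357726170995, -0.3260873339338553, 0.9453395798622058, -134.2876933919676], [0.9999999344611572, -0.0001560895059865968, 0.0003266707005637577, 0.6269276494386133], [4.103441018930144e-05, 0.9453396354136304, 0.32608736870998356, -82.84633355230848], [0.0, 0.0, 0.0, 1.0]]}
```

View pics/scene0.png

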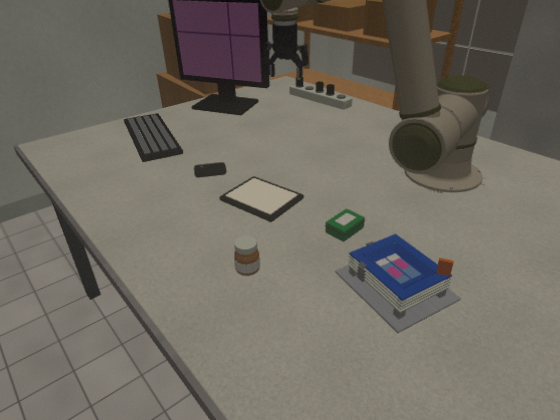

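View pics/top0.png

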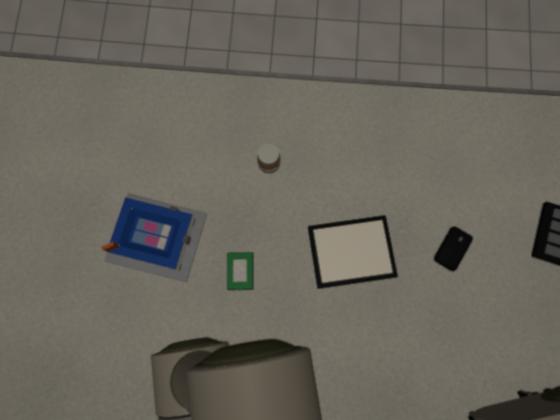

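View pics/wrist0.png

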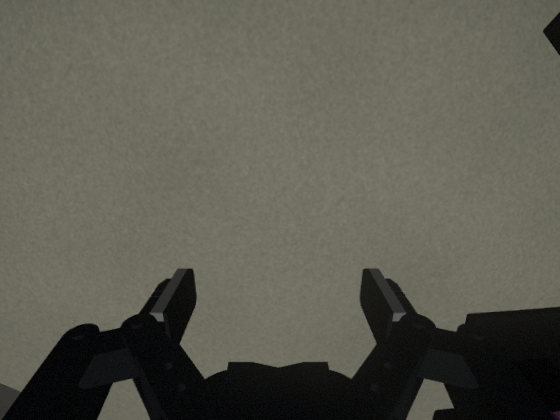

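The top view shows the stack near (152,234) with the orange tab near (110,246). The panel is near (352,250), the slide box (240,270), the jar (269,158) and the mouse (454,248). Next I'll enlarge these areas.

```bash
python3 - <<'E'
import cv2
t=cv2.imread("pics/top0.png"); s=cv2.imread("pics/scene0.png")
cv2.imwrite("pics/topcrop.png",cv2.resize(t[180:295,90:220],None,fx=6,fy=5.2,interpolation=cv2.INTER_CUBIC)[:598])
cv2.imwrite("pics/topcrop2.png",cv2.resize(t[205:300,220:410],None,fx=4,fy=4,interpolation=cv2.INTER_CUBIC))
cv2.imwrite("pics/scenecrop.png",cv2.resize(s[205:325,320:480],None,fx=5,fy=5,interpolation=cv2.INTER_CUBIC))
E
```

```text
(no output)
```

View pics/topcrop.png

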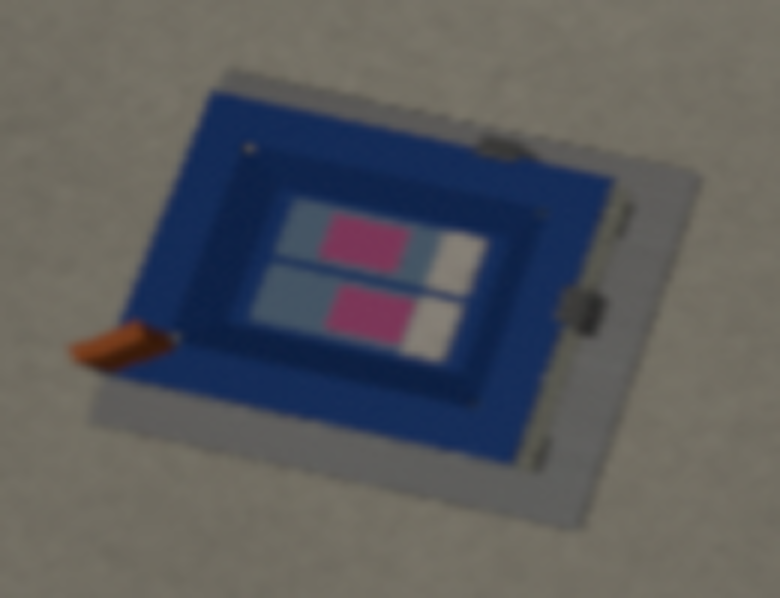

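View pics/topcrop2.png

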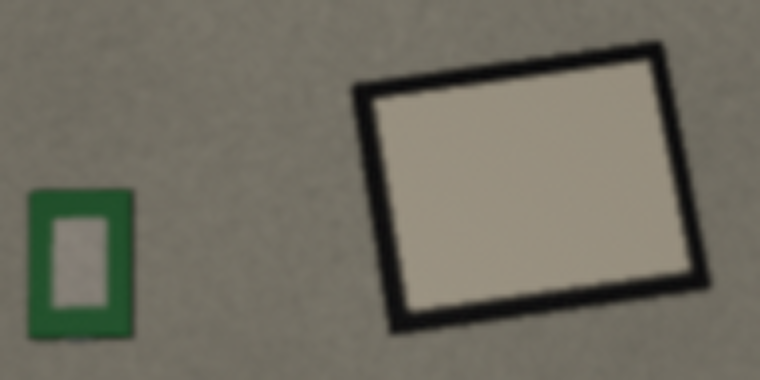

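View pics/scenecrop.png

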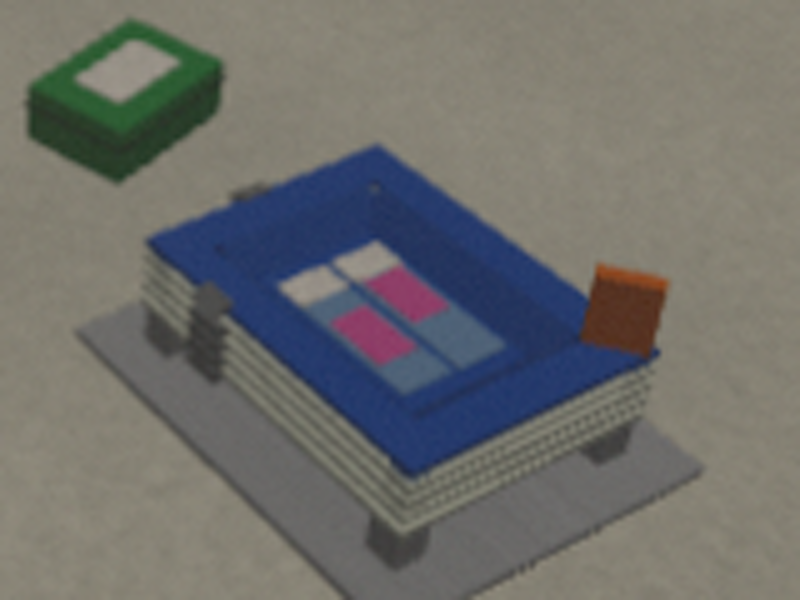

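Corner positions in the enlarged crops:

- **Top camera, tray:** (211,92), far corner (617,178), (518,465).
- **Scene camera, tray:** far corner (150,242), (378,147), (410,475).
- **Panel corners:** (354,87), (660,43), (708,287), (393,332).

I'll fit the poses from these.

```bash
cat > h.py <<'E'
import numpy as np
from scipy.optimize import least_squares
from scipy.spatial.transform import Rotation as Ro
from rig import ctrl, vision
_c={}
def cam(n):
    if n not in _c: _c[n]=vision.capture(n)
    return _c[n]
def proj(c,X,pose=None):
    X=np.atleast_2d(X).astype(float)
    if 'R' in c: P=X@np.array(c['R']).T+np.array(c['t'])
    else:
        p,q=pose; H=np.array(c['hand_eye'])
        T=(X-p)@q.as_matrix()          # world->tool
        P=(T-H[:3,3])@H[:3,:3]
    s=P[:,:2]/P[:,2:]; r2=(s**2).sum(1,keepdims=True)
    s=s*(1+c['k1']*r2); M=np.array(c['mtx'])
    return s@M[:2,:2].T+M[:2,2]
def toolpose(s=None):
    s=s or ctrl.sense(); q=np.array(s['ee_rot']); 
    return np.array(s['eef_pos']),Ro.from_quat([q[1],q[2],q[3],q[0]])
def place(x,y,yaw,pts,z0):
    c,s=np.cos(yaw),np.sin(yaw); pts=np.array(pts,float)
    return pts@np.array([[c,s,0],[-s,c,0],[0,0,1]])+[x,y,z0]
def fit(obs,x0,z0):
    # obs: list of (cam, localpt, px)
    f=lambda v:np.concatenate([proj(c,place(*v,[l],z0))[0]-p for c,l,p in obs])
    r=least_squares(f,x0,x_scale=[100,100,1]); return r.x,r.fun.reshape(-1,2)
E
cat > m1.py <<'E'
from h import *
def tp(u,v): return np.array([(u+.5)/6-.5+90,(v+.5)/5.2-.5+180])
def sc(u,v): return np.array([(u+.5)/5-.5+320,(v+.5)/5-.5+205])
def pp(u,v): return np.array([(u+.5)/4-.5+220,(v+.5)/4-.5+205])
T=cam('top');S=cam('scene')
for c in (T,S): print('campos',-np.array(c['R']).T@c['t'])
o=[(T,(65,80,0),tp(211,92)),(T,(65,-80,0),tp(617,178)),(T,(-65,-80,0),tp(518,465)),
 (S,(65,-80,0),sc(150,242)),(S,(-65,-80,0),sc(378,147)),(S,(65,80,0),sc(410,475))]
for sel in (o,o[:3],o[3:]):
    v,r=fit(sel,[450,300,0],62); print(v,r.round(1).tolist())
v,_=fit(o,[450,300,0],62)
print('tab',place(*v,[(-53,68,24)],62),'far',place(*v,[(65,-80,0)],62))
for c in (T,S): print(proj(c,place(*v,[(-53,68,34)],62)))
T_=[(T,(75,95,0),pp(354,87)),(T,(75,-95,0),pp(660,43)),(T,(-75,-95,0),pp(708,287)),(T,(-75,95,0),pp(393,332))]
print('panel',fit(T_,[450,-100,0],16))
print('box',fit([(T,(42.5,30,0),pp(30,190)),(T,(42.5,-30,0),pp(133,190)),(T,(-42.5,-30,0),pp(133,337)),(T,(-42.5,30,0),pp(30,337))],[400,100,0],34))
E
python3 m1.py
```

```text
campos [ 357.45074894  -88.66110264 1084.53069661]
campos [1113.40440245  575.79231759  634.92239258]
[ 5.10574647e+02  2.12947693e+02 -1.73773078e-01] [[-0.1, -0.3], [-0.4, 0.0], [-0.8, 0.4], [-1.0, -0.5], [-0.4, -0.4], [0.4, -0.2]]
[ 5.10407413e+02  2.11856692e+02 -1.65372098e-01] [[0.1, -0.0], [-0.1, -0.2], [-0.0, 0.2]]
[ 5.11047008e+02  2.14165362e+02 -1.82740274e-01] [[-0.7, -0.4], [0.3, -0.1], [0.3, 0.2]]
tab [[470.1300463  289.08726378  86.        ]] far [[560.76372331 122.91405117  62.        ]]
[[107.31780543 245.75167435]]
[[445.76949649 260.25309794]]
panel (array([ 5.10095145e+02, -2.51008555e+02,  2.18218258e-01]), array([[-1.39764373, -1.03047725],
       [ 0.87930254, -1.11063052],
       [ 1.49444985,  0.74489928],
       [-0.99598476,  1.16834099]]))
box (array([4.43568442e+02, 4.30895387e+00, 8.82158294e-02]), array([[-0.03641593, -0.19674325],
       [ 0.2875652 , -0.53786955],
       [ 0.28362808,  0.16094975],
       [-0.52828135,  0.5384136 ]]))
```

```bash
python3 - <<'E'
from h import *
p,q=toolpose(); print(p); print(q.as_matrix().round(3))
d=np.array([-.486,.874,0]); d/=np.linalg.norm(d)
for s in (1,-1):
    z=s*d; x=np.array([0,0,-1.]); y=np.cross(z,x)
    T=Ro.from_matrix(np.stack([x,y,z],1)); print(s,(q.inv()*T).as_rotvec())
    print(T.inv().apply(np.array([470.1,289.1,200])-p))
E
```

```text
[ 232.01044113 -470.82433499  239.05366199]
[[-0.     0.442 -0.897]
 [ 0.001 -0.897 -0.442]
 [-1.    -0.001 -0.   ]]
1 [1.52113639e+00 3.08620474e-04 5.67201222e-04]
[  39.05366199 -577.3927155   548.44259959]
-1 [-1.62045616e+00 -5.74950430e-04  3.12836904e-04]
[  39.05366199  577.3927155  -548.44259959]
```

```bash
python3 -m jog '[[[0,0,0,-0.18,0,0],[0,0,0,-0.18,0,0],[0,0,0,-0.18,0,0],[0,0,0,-0.18,0,0],[0,0,0,-0.18,0,0],[0,0,0,-0.18,0,0],[0,0,0,-0.18,0,0],[0,0,0,-0.18,0,0],[0,0,0,-0.18,0,0]]]' && python3 -m jog '[[[0,0.04,-0.04,0,0,0],[0,0.042,-0.042,0,0,0],[0,0.042,-0.042,0,0,0],[0,0.042,-0.042,0,0,0],[0,0.042,-0.042,0,0,0],[0,0.042,-0.042,0,0,0],[0,0.042,-0.042,0,0,0],[0,0.042,-0.042,0,0,0],[0,0.042,-0.042,0,0,0],[0,0.042,-0.042,0,0,0],[0,0.042,-0.042,0,0,0],[0,0.042,-0.042,0,0,0]]]' && python3 - <<'E'
from h import *
p,q=toolpose(); print(p); print(q.as_matrix().round(3)); print(ctrl.sense()['joints'].round(3))
d=np.array([-.486,.874,0]); d/=np.linalg.norm(d)
z=-d; x=np.array([0,0,-1.]); y=np.cross(z,x)
T=Ro.from_matrix(np.stack([x,y,z],1)); print((q.inv()*T).as_rotvec())
print(q.inv().apply(np.array([470.1,289.1,180])-p))
E
```

```text
time_s: 1.38
eef_pos: [232.0, -470.9, 239.2]
ee_rot: [0.61, 0.357, 0.611, -0.357]
force: [1.4, -0.0, 0.3]
grip_width: 0.998
time_s: 2.88
eef_pos: [427.3, 213.8, 239.4]
ee_rot: [0.61, 0.359, 0.609, -0.358]
force: [1.3, -1.5, 1.0]
grip_width: 0.999
[427.31227536 213.80780857 239.36805102]
[[ 0.001  0.874  0.486]
 [-0.     0.486 -0.874]
 [-1.     0.     0.   ]]
[ 0.218  0.208  1.634 -0.     1.299 -0.289]
[-0.0001173   0.00029646 -0.00040739]
[ 59.38483877  73.95634251 -45.03520045]
```

```bash
python3 -m jog '[[[0.02,0.037,-0.0225,0,0,0],[0.02,0.037,-0.0225,0,0,0],[0.02,0,0,0,0,0],[0,0,0,0,0,0]]]' && python3 - <<'E'
from h import *
import cv2
p,q=toolpose(); print(p)
for n in ('wrist','top','scene'):
    c=cam(n); cv2.imwrite(f"pics/{n}1.png",c['image'][:,:,::-1])
    if n=='scene':
        cv2.imwrite("pics/scene1c.png",cv2.resize(c['image'][185:325,320:480,::-1],None,fx=4.2,fy=4.2,interpolation=cv2.INTER_CUBIC))
X=place(510.57,212.95,-.1738,[(-53,68,34),(-53,68,0),(65,80,0),(-65,80,0),(-65,-80,0)],62)
print(proj(cam('wrist'),X,(p,q)).round(1))
E
```

```text
time_s: 3.38
eef_pos: [469.3, 286.9, 177.9]
ee_rot: [0.609, 0.358, 0.61, -0.359]
force: [-0.1, -0.6, -0.3]
grip_width: 0.999
[469.25242925 286.86361399 177.87837502]
[[282.  219.6]
 [281.6 206.2]
 [382.8 269.6]
 [279.7 187.9]
 [181.6 305.2]]
```

View pics/wrist1.png

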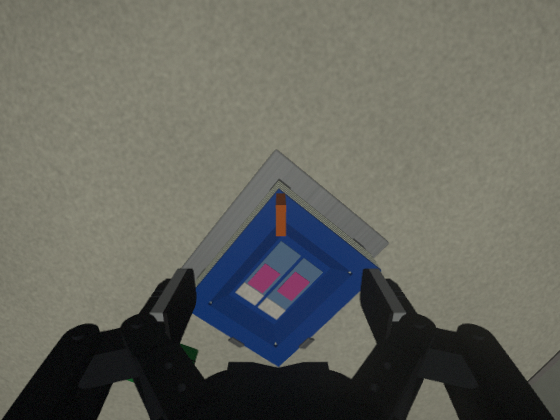

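View pics/scene1c.png

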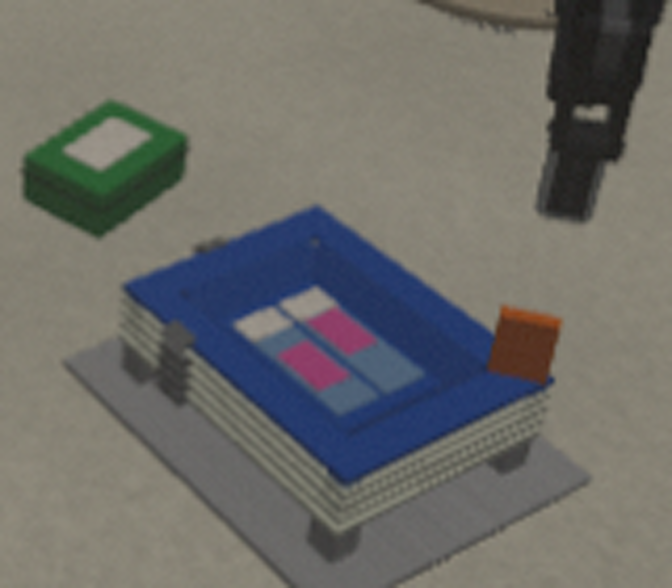

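The wrist view shows the tab at (281,220) and its corner at (281,189). The fit predicted (282,220) and (280,188), so they agree. I'll zoom in for a finer check on direction and position.

```bash
python3 - <<'E'
import cv2
w=cv2.imread("pics/wrist1.png")
cv2.imwrite("pics/w1c.png",cv2.resize(w[170:290,190:390],None,fx=4,fy=4,interpolation=cv2.INTER_CUBIC))
E
```

```text
(no output)
```

View pics/w1c.png

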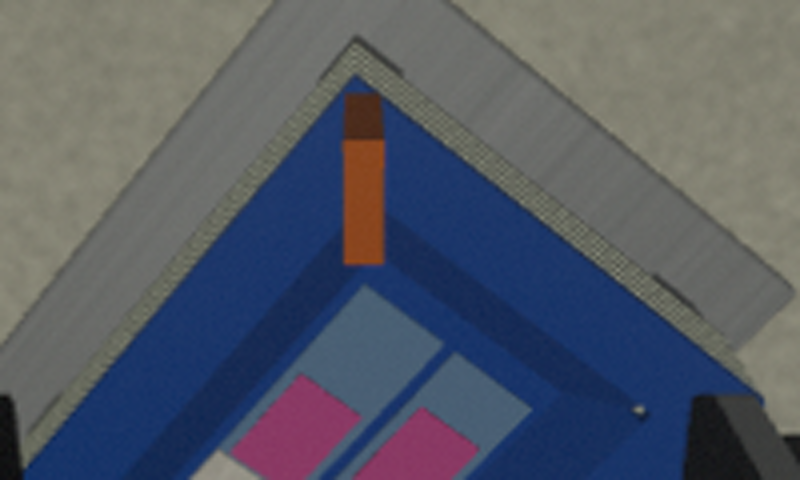

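```bash
python3 - <<'E'
from h import *
p,q=toolpose(); print(p)
print(q.inv().apply(np.array([470.1,289.1,77])-p))
# refine from tab-top px with wrist camera at z=96
c=cam('wrist')
r=least_squares(lambda v:proj(c,[[v[0],v[1],96]],(p,q))[0]-[280.9,220.4],[470,289]).x
print(r, q.inv().apply(np.array([*r,77])-p))
E
```

```text
[470.30228866 286.7254021  180.41933049]
[103.4200795    0.81159552  -2.20590673]
[471.65492268 287.23279564] [103.42152154   1.2653172    0.18121941]
```

```bash
python3 -m jog '[[[0.03,0.0013,-0.0007,0,0,0],[0.03,0,0,0,0,0],[0.02,0,0,0,0,0],[0.012,0,0,0,0,0],[0.01,0,0,0,0,0],[0,0,0,0,0,0],[0,0,0,0,0,0]]]' && python3 - <<'E'
from h import *
import cv2
p,q=toolpose(); print(p)
for n in ('wrist','scene'):
    c=cam(n); im=c['image'][:,:,::-1]
    cv2.imwrite(f"pics/{n}2.png",im if n=='wrist' else cv2.resize(im[185:325,320:480],None,fx=4.2,fy=4.2,interpolation=cv2.INTER_CUBIC))
E
```

```text
time_s: 4.45
eef_pos: [471.1, 288.3, 78.0]
ee_rot: [0.61, 0.359, 0.609, -0.358]
force: [-0.1, 0.7, -0.3]
grip_width: 0.997
[471.13546722 288.28595489  78.00144452]
```

View pics/wrist2.png

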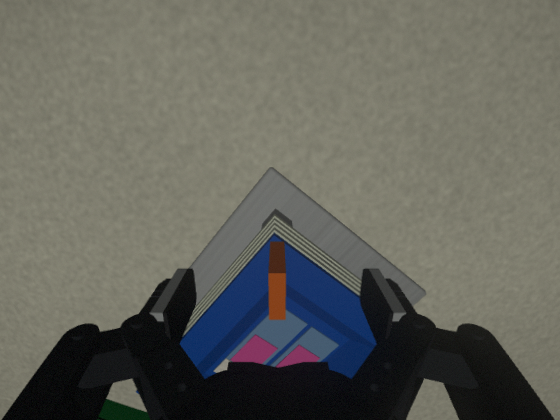

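View pics/scene2.png

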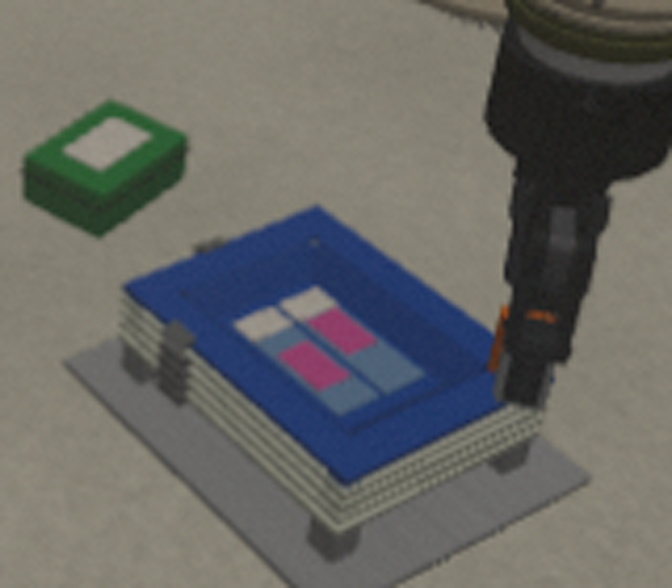

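```bash
python3 - <<'E'
from h import *
p,q=toolpose(); c=cam('wrist')
I=(np.zeros(3),Ro.identity())
for dz in (-3,0,3): print(dz,proj(c,[[-(96-77),0,dz-13],[-19,0,dz],[-19,0,dz+13]],I).round(1).tolist())
E
```

```text
-3 [[280.4, 269.1], [280.3, 293.7], [280.2, 316.6]]
0 [[280.4, 275.0], [280.3, 299.1], [280.2, 321.7]]
3 [[280.3, 280.7], [280.3, 304.5], [280.2, 326.7]]
```

```bash
python3 -m jog '[[[0,0,0,0,0,0],[0,0,0,0,0,0],[0,0,0,0,0,0],[0,0,0,0,0,0],[0,0,0,0,0,0],[0,0,0,0,0,0],[0,0,0,0,0,0],[0,0,0,0,0,0]]]' 255 80 && python3 - <<'E'
from h import *
import cv2
s=ctrl.sense(); print(s['eef_pos'],s['force'],s['wrist_torque'],s['grip_width'])
for n in ('wrist','scene'):
    c=cam(n); im=c['image'][:,:,::-1]
    cv2.imwrite(f"pics/{n}3.png",im if n=='wrist' else cv2.resize(im[185:325,320:480],None,fx=4.2,fy=4.2,interpolation=cv2.INTER_CUBIC))
E
```

```text
time_s: 5.6
eef_pos: [470.8, 288.2, 77.5]
ee_rot: [0.609, 0.359, 0.609, -0.359]
force: [-1.4, -1.0, 3.7]
grip_width: 0.075
[470.806266   288.20496566  77.47779401] [-1.43782552 -1.00230512  3.65647503] [-0.03764037  0.16533295 -0.05961285] 0.07492058206347804
```

View pics/wrist3.png

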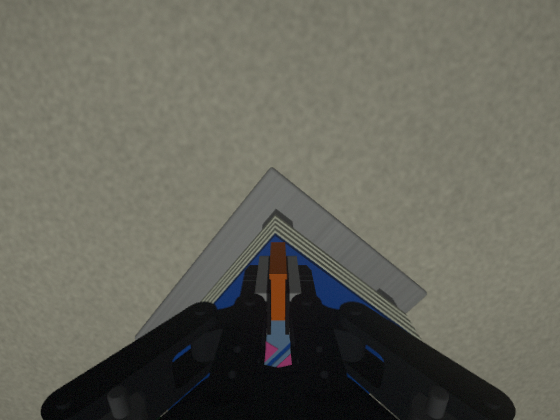

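View pics/scene3.png

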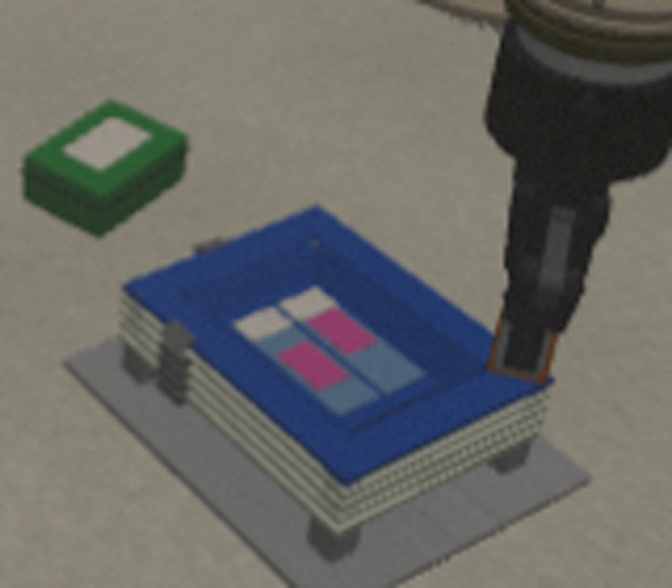

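The tab is held, with the pads either side of it at (280,285), and the stack hasn't moved. Next I'll pivot about the far foot. In tool axes the pivot is at about (23, 0, 178), so a 0.03 rad turn needs a shift of (-5.3, 0, 0.8) mm.

```bash
python3 -m jog '[[[-0.0053,0,0.0008,0,0.03,0],[-0.0053,0,0.0008,0,0.03,0],[-0.0053,0,0.0008,0,0.03,0],[-0.0053,0,0.0008,0,0.03,0],[-0.0053,0,0.0008,0,0.03,0],[0,0,0,0,0,0]]]' && python3 - <<'E'
from h import *
import cv2
s=ctrl.sense(); print(s['eef_pos'],s['force'],s['wrist_torque'],s['grip_width'])
for n in ('scene',):
    c=cam(n); im=c['image'][:,:,::-1]
    cv2.imwrite(f"pics/{n}4.png",cv2.resize(im[185:325,320:480],None,fx=4.2,fy=4.2,interpolation=cv2.INTER_CUBIC))
E
```

```text
time_s: 6.45
eef_pos: [473.9, 283.0, 103.9]
ee_rot: [0.562, 0.385, 0.653, -0.331]
force: [-0.7, 1.4, 0.4]
grip_width: 0.078
[473.91537968 282.97193772 103.88497174] [-0.73749781  1.42063265  0.4256    ] [ 0.05448696 -0.07086659 -0.00812581] 0.0777553690826091
```

View pics/scene4.png

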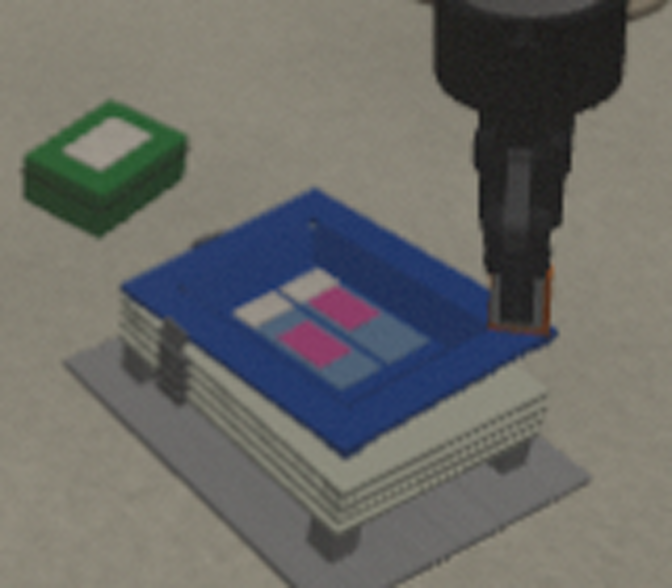

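The blue tray is tilting about the far corner at (122,288), and the white tray is still down. I'll continue past the clips.

```bash
python3 -m jog '[[[-0.0053,0,0.0008,0,0.03,0],[-0.0053,0,0.0008,0,0.03,0],[-0.0053,0,0.0008,0,0.03,0],[-0.0053,0,0.0008,0,0.03,0],[-0.0053,0,0.0008,0,0.03,0],[-0.0053,0,0.0008,0,0.03,0],[0,0,0,0,0,0],[0,0,0,0,0,0]]]' && python3 - <<'E'
from h import *
import cv2
s=ctrl.sense(); print(s['eef_pos'],s['force'],s['wrist_torque'],s['grip_width'])
for n in ('scene','top'):
    c=cam(n); im=c['image'][:,:,::-1]
    im=im[185:325,320:480] if n=='scene' else im[165:305,80:240]
    cv2.imwrite(f"pics/{n}5.png",cv2.resize(im,None,fx=4.2,fy=4.2,interpolation=cv2.INTER_CUBIC))
E
```

```text
time_s: 7.5
eef_pos: [479.4, 273.0, 133.8]
ee_rot: [0.501, 0.413, 0.701, -0.294]
force: [-1.3, 2.4, 4.2]
grip_width: 0.074
[479.39216524 272.95917847 133.78136124] [-1.2575219   2.40501943  4.17472486] [-0.00873585  0.00932507  0.00966209] 0.07405965924671076
```

View pics/scene5.png

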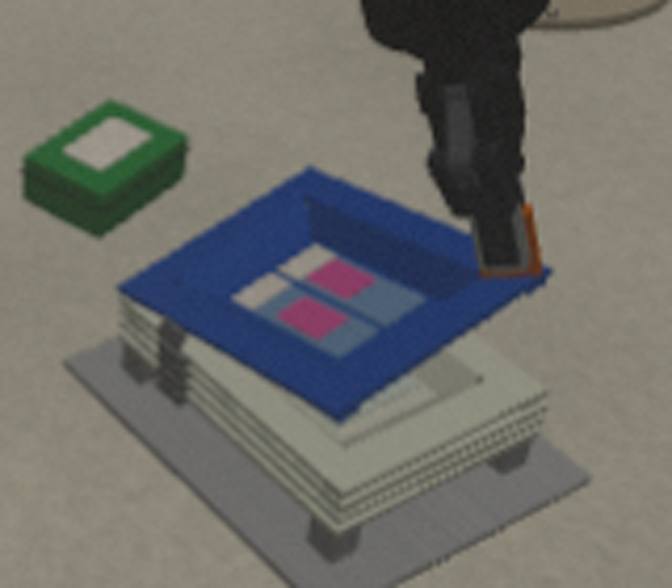

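View pics/top5.png

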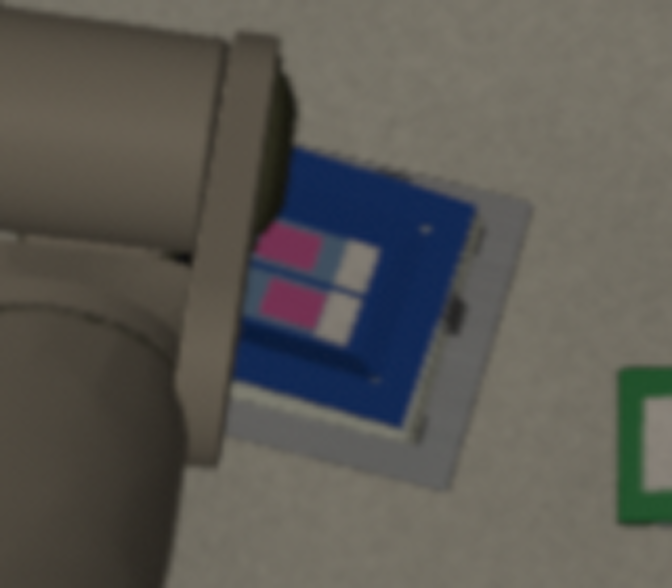

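White tray is still down, and its pan is now visible under the blue tray. The wrist torque is near zero, so the clips appear to have let go. I'll add a little more tilt and lift slowly while still tilted.

```bash
python3 -m jog '[[[-0.0053,0,0.0008,0,0.03,0],[-0.0028,0,-0.0011,0,0,0],[-0.0028,0,-0.0011,0,0,0],[-0.0037,0,-0.0014,0,0,0],[-0.0047,0,-0.0018,0,0,0],[-0.0047,0,-0.0018,0,0,0],[0,0,0,0,0,0]]]' && python3 - <<'E'
from h import *
import cv2
s=ctrl.sense(); print(s['eef_pos'],s['force'],s['wrist_torque'],s['grip_width'])
p,q=toolpose(s); print(q.inv().apply([0,0,1]))
for n in ('scene','top'):
    c=cam(n); im=c['image'][:,:,::-1]
    im=im[185:325,320:480] if n=='scene' else im[165:305,80:240]
    cv2.imwrite(f"pics/{n}6.png",cv2.resize(im,None,fx=4.2,fy=4.2,interpolation=cv2.INTER_CUBIC))
E
```

```text
time_s: 8.48
eef_pos: [480.5, 271.0, 158.6]
ee_rot: [0.491, 0.417, 0.709, -0.288]
force: [0.6, 0.8, -1.8]
grip_width: 0.078
[480.47052685 271.02154088 158.60255747] [ 0.57294665  0.77837647 -1.83009323] [-0.15049512 -0.07825379 -0.04007759] 0.07800634503781739
[-9.36007248e-01  7.83986571e-04 -3.51979853e-01]
```

View pics/scene6.png

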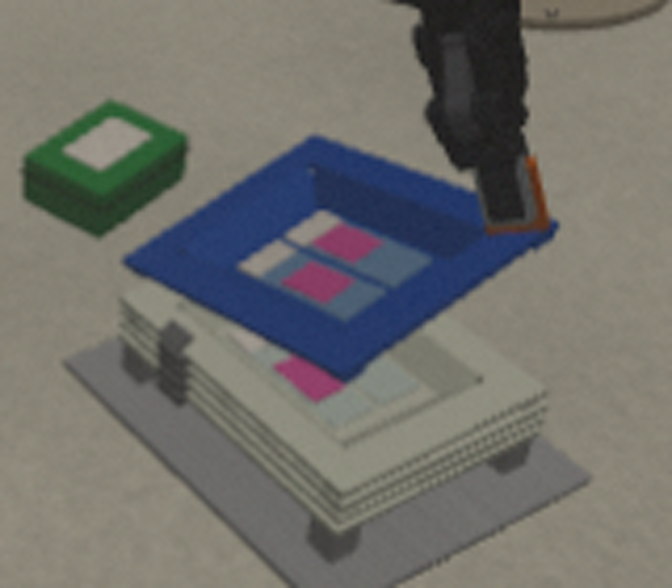

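View pics/top6.png

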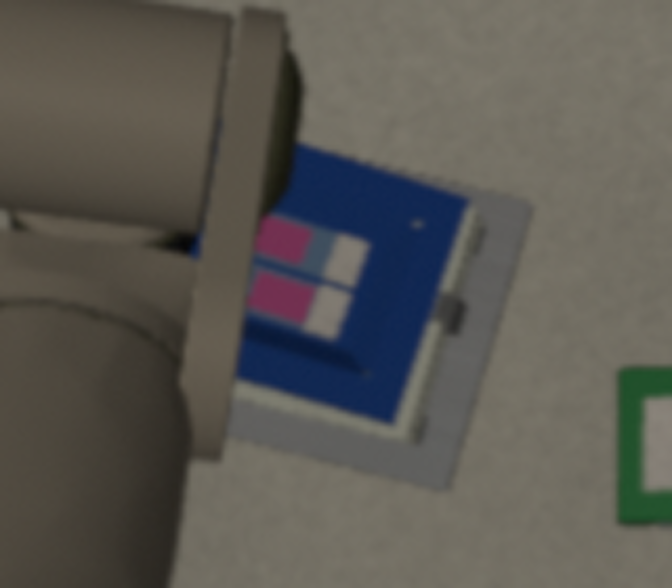

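The blue tray is clear of the clips. The white tray hasn't moved, and its slides and clip are visible. I'll lift further while tilted, then level.

```bash
python3 -m jog '[[[-0.007,0,-0.0026,0,0,0],[-0.014,0,-0.0053,0,0,0],[-0.014,0,-0.0053,0,0,0],[-0.014,0,-0.0053,0,0,0],[-0.007,0,-0.0026,0,-0.03,0],[0,0,0,0,-0.06,0],[0,0,0,0,-0.06,0],[0,0,0,0,-0.06,0],[0,0,0,0,-0.06,0],[0,0,0,0,-0.06,0],[0,0,0,0,-0.03,0],[0,0,0,0,0,0]]]' && python3 - <<'E'
from h import *
import cv2
s=ctrl.sense(); print(s['eef_pos'],s['force'],s['wrist_torque'],s['grip_width'])
p,q=toolpose(s); print(q.inv().apply([0,0,1]))
for n in ('scene','top','wrist'):
    c=cam(n); im=c['image'][:,:,::-1]
    if n=='scene': im=cv2.resize(im[165:325,310:500],None,fx=3.7,fy=3.7,interpolation=cv2.INTER_CUBIC)
    cv2.imwrite(f"pics/{n}7.png",im)
E
```

```text
time_s: 10.07
eef_pos: [480.1, 271.3, 218.1]
ee_rot: [0.609, 0.358, 0.61, -0.358]
force: [0.1, 0.0, -0.8]
grip_width: 0.08
[480.08963386 271.31508187 218.07580053] [ 0.13712425  0.00498954 -0.80565953] [ 0.07773723  0.02050442 -0.0330705 ] 0.0801708511562197
[-9.99999992e-01  8.47422078e-06 -1.30083122e-04]
```

View pics/scene7.png

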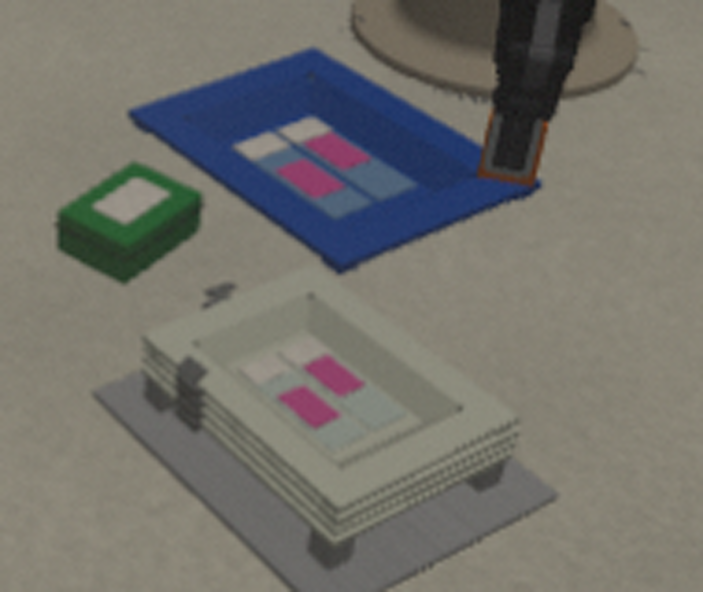

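View pics/wrist7.png

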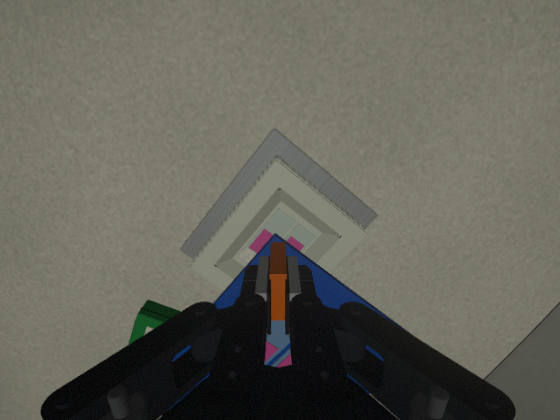

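The blue tray is level and the grip is unchanged, with the tab still at (279,290) in the wrist view. White tray sits in place. Now the carry.

```bash
python3 -m jog '[[[0,-0.005,0.009,0,0,0],[0,-0.01,0.0175,0,0,0],[0,-0.0155,0.026,0,0,0],[0,-0.0205,0.035,0,0,0],[0,-0.0205,0.035,0,0,0],[0,-0.0205,0.035,0,0,0],[0,-0.0205,0.035,0,0,0],[0,-0.0205,0.035,0,0,0],[0,-0.0205,0.035,0,0,0],[0,-0.0205,0.035,0,0,0],[0,-0.0205,0.035,0,0,0],[0,-0.0155,0.026,0,0,0]]]' && python3 -m jog '[[[0.003,-0.01,0.0175,0,0,0],[0.007,-0.006,0.009,0,0,0],[0.01,0,0,0,0,0],[0.012,0,0,0,0,0],[0.012,0,0,0,0,0],[0.01,0,0,0,0,0],[0.005,0,0,0,0,0],[0.002,0,0,0,0,0],[0,0,0,0,0,0],[0,0,0,0,0,0]]]' && python3 - <<'E'
from h import *
import cv2
s=ctrl.sense(); print(s['eef_pos'],s['force'],s['wrist_torque'],s['grip_width'],s['joints'].round(2))
for n in ('scene','top','wrist'):
    c=cam(n); im=c['image'][:,:,::-1]
    cv2.imwrite(f"pics/{n}8.png",im)
    if n=='top': cv2.imwrite("pics/top8c.png",cv2.resize(im[165:315,250:450],None,fx=4,fy=4,interpolation=cv2.INTER_CUBIC))
    if n=='scene': cv2.imwrite("pics/scene8c.png",cv2.resize(im[110:260,180:380],None,fx=4,fy=4,interpolation=cv2.INTER_CUBIC))
E
```

```text
time_s: 11.72
eef_pos: [469.7, -146.9, 218.1]
ee_rot: [0.609, 0.359, 0.609, -0.359]
force: [0.7, 0.8, -0.8]
grip_width: 0.076
time_s: 12.98
eef_pos: [469.8, -175.4, 157.3]
ee_rot: [0.61, 0.359, 0.609, -0.359]
force: [0.7, -0.3, -1.0]
grip_width: 0.077
[ 469.78612176 -175.39380415  157.27164399] [ 0.68999496 -0.26294572 -0.96577577] [ 0.15169296  0.01649249 -0.02292566] 0.07729516848007914 [-0.59  0.34  1.68  0.    1.11 -1.1 ]
```

View pics/scene8c.png

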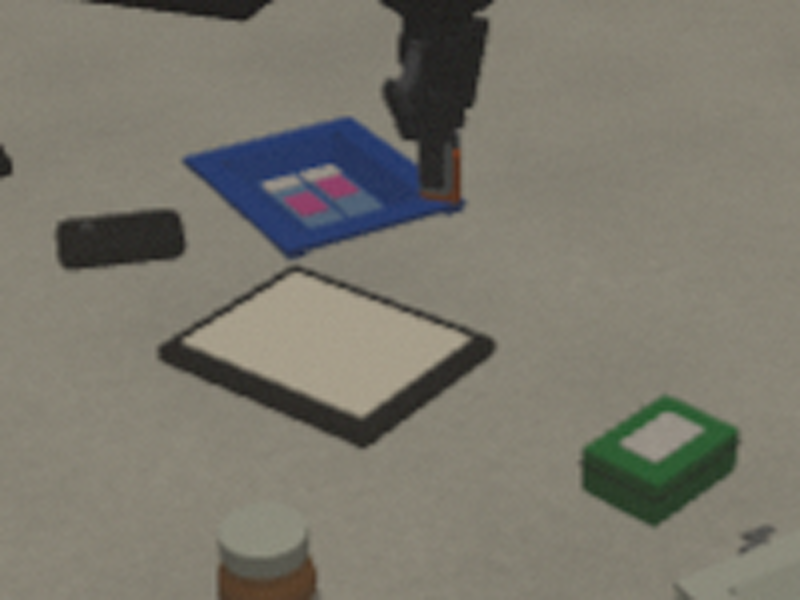

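View pics/top8c.png

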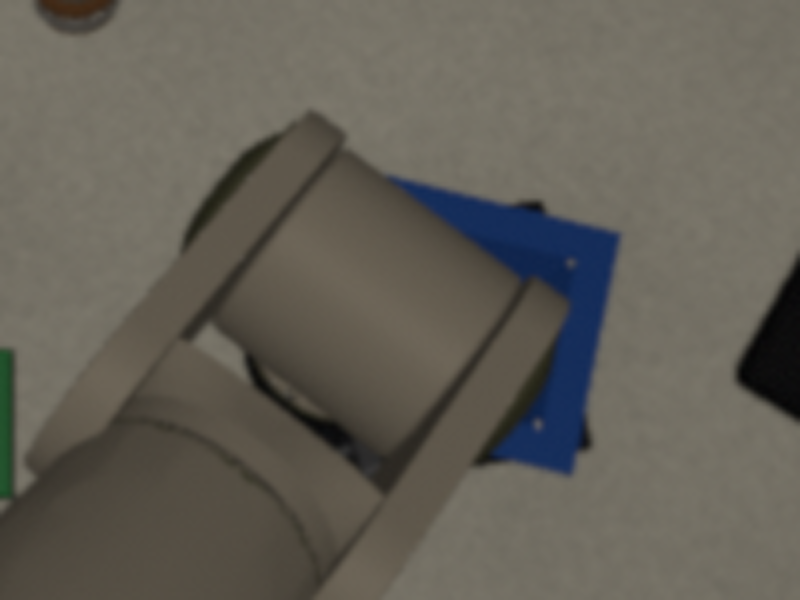

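View pics/scene8.png

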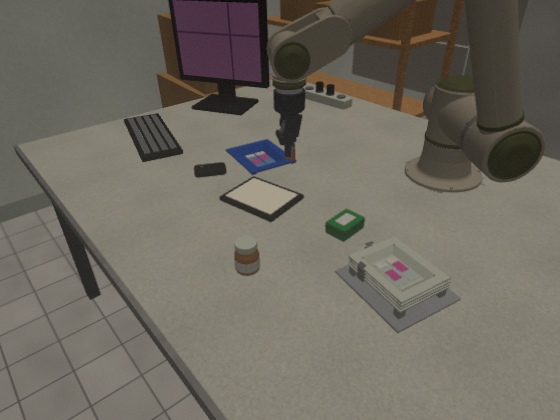

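View pics/wrist8.png

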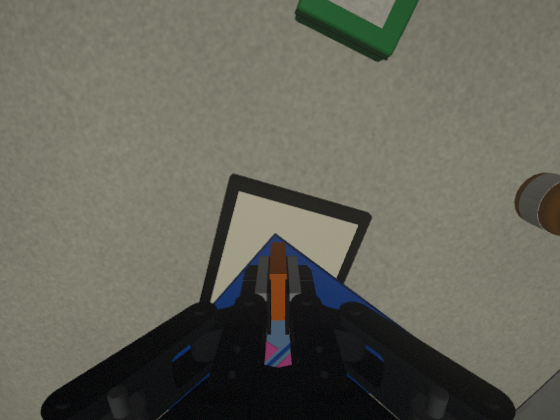

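Tray is over the panel in the scene view: corners (185,160), (350,118), (462,208) and (292,255) in the crop. The jar, box and mouse look undisturbed. I'll check centre, height and level numerically.

```bash
python3 - <<'E'
from h import *
S=cam('scene');T=cam('top')
sc=lambda u,v:np.array([(u+.5)/4-.5+180,(v+.5)/4-.5+110]); tp=lambda u,v:np.array([(u+.5)/4-.5+250,(v+.5)/4-.5+165])
pan=[(S,(75,-95,0),sc(160,347)),(S,(-75,-95,0),sc(296,266)),(S,(-75,95,0),sc(494,343)),(S,(75,95,0),sc(363,420))]
print('panel scene',fit(pan,[510,-251,.2],16))
L=np.array([(65,-80,0),(-65,-80,0),(-65,80,0),(65,80,0),(65,-80,0),(-65,-80,0)],float)
px=[sc(185,160),sc(350,118),sc(462,208),sc(292,255),tp(620,235),tp(572,474)]
cs=[S]*4+[T]*2
def f(v):
    X=Ro.from_rotvec(v[3:]).apply(L)+v[:3]
    return np.concatenate([proj(c,x)[0]-p for c,x,p in zip(cs,X,px)])
r=least_squares(f,[510,-251,142,0,0,-.17],x_scale=[100,100,100,1,1,1])
print('tray',r.x.round(3),r.fun.round(1)); R=Ro.from_rotvec(r.x[3:]).as_matrix(); print('tilt',np.arccos(R[2,2]))
c0=[510.57,212.95]; print(proj(S,place(*c0,-.1738,[(65,80,0),(65,-80,0),(-65,-80,0)],54)).round(1))
E
python3 - <<'E'
import cv2
a=cv2.imread("pics/scene8.png"); cv2.imwrite("pics/s8s.png",cv2.resize(a[205:325,320:480],None,fx=5,fy=5,interpolation=cv2.INTER_CUBIC))
E
```

```text
panel scene (array([ 5.08629209e+02, -2.52328179e+02,  2.09851149e-01]), array([[-0.92009391, -1.09480641],
       [-0.12747009, -1.35588246],
       [ 0.85223166, -1.71509701],
       [ 0.15428879,  3.09118674]]))
tray [ 5.08631e+02 -2.49569e+02  1.39722e+02 -1.50000e-02 -9.00000e-03
 -1.68000e-01] [-0.7 -0.2 -0.3  0.2  1.3 -0.3 -0.9  0.3 -0.2 -0.4 -0.   0.8]
tilt 0.017419399267811025
[[401.4 302.5]
 [348.3 255.4]
 [394.3 236.4]]
```

View pics/s8s.png

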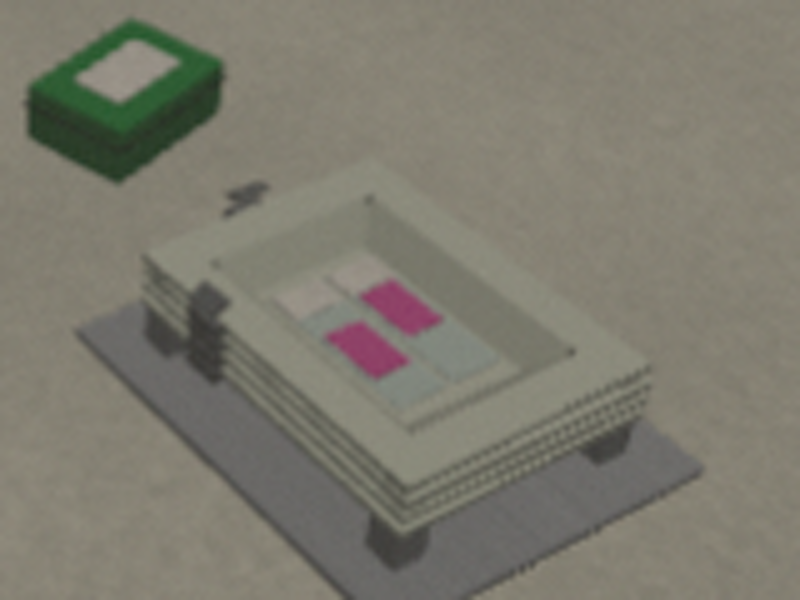

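All checks agree: the tray centre is within about 3 mm of the panel centre, its rim is 124 mm above the panel, and tilt is about 1°. The clips on the white tray are at the same pixels as before. Handing in.

```bash
python3 - <<'E'
from rig import workorder
print(workorder.finish_job())
E
```

```text
the job is handed in; nothing more can be done
None
```

The blue tray is peeled off the stack and held by its orange tab over the middle of the inspection panel. I handed the job in after about 13 s of robot time.

- **Peel:** I gripped the tab at 80 N and pivoted the tray about its far foot to 0.36 rad (about 21°). That freed the clips, and I lifted the tray clear while it was still tilted. It never went past that angle, and the two slides stayed in it.
- **Final position:** The camera fit puts the tray centre within about 3 mm of the panel centre. The rim is about 124 mm above the panel's top and the tilt is about 1°. The grip has not slipped.
- **White tray and loose items:** The white tray, its clips and the slide box show at the same picture positions as before. The jar and mouse look unmoved, but I only compared those two by eye.
- **Imperfect fit:** The corner fits of the panel left errors of 1–3 pixels, mainly at its blurred near corner. The top and scene cameras still agree on its centre to about 2 mm.

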